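# Bolt the glass case shut

### The arm

A 6-joint arm with a two-finger parallel gripper is mounted at the origin on the work surface. World frame = base frame: x ahead of the robot, y to its left, z up, the work surface at z = 0. Lengths are in mm, angles in degrees, forces in N, time in s.
With the tool pointing down it reaches from about 375 to 925 mm from the base axis. Payload 5.7 kg.
Tool frame: the origin (TCP) lies at the very end of the fingers, on their centre line; the grasp point (between the pads) lies manip.grip_point_offset behind it (manip.grip_point_offset is the distance from the TCP to the grasp point, in mm); z points along the fingers, y is the line along which they close (so a half turn about z gives the same grasp; the last joint's range is limited). The gripper opens to 88 mm and grips with 3 to 60 N. Pads are 20 mm wide; open, the fingers measure 115 mm over their backs; the gripper's body (75 mm by 178 mm) begins 61 mm behind the grasp point.
Start: joints at [-74.662, 20.558, 86.54, -0, 72.909, -6.595], TCP at [224.094, -556.546, 222.623] pointing down, gripper open.
Joint ranges: [-170.27, 170.27], [-57.76, 135], [12.27, 136.19], [-55.21, 235.2], [11.17, 155.16], [-170.74, 170.74]. Speed limits (degrees/s): [136.94, 136.94, 180, 180, 180, 180].

### API

Orientations are given as a 3x3 rotation matrix whose columns are the frame's x, y, z axes.
In Python, from bench import manip, imaging gives the robot as it stands. The module is installed in compiled form; this text tells all that it offers.
- The arm moves only by the tool step_arm, never from a script. Its argument "targets" is text: rows parted by semicolons, each of 7 numbers parted by spaces: the shift along the tool's x, y, z in mm, then the turn, a rotation vector about the tool's x, y, z in degrees, then the closure, from 0 (fully open) to 1 (shut). A call has 1 to 12 rows; each row is the pose to reach, as a shift and turn from the pose commanded when the call began, along the tool's axes at that moment; what a row does not reach only later rows make up. A row lasts 1/8 s, in which the tool goes at most 62.5 mm and 10.7 degrees, less where a joint would pass 70% of its speed; a pose out of reach is approached as far as the arm can. A call with a gripper value outside its range is refused whole. The fingers move at their own pace and stop on an object; "grip_force" is the grip in N (left out, the last holds). Time passes only in rows, so rows that repeat a pose let the fingers close. It gives the time, the measured TCP pose, the force, the opening and the grip force at its end, in the units of the state.
- manip.observe(): the state, without advancing time (a new reading comes with each control period).
- imaging.read_camera(name): name is "scene" or "side" or "wrist"; returns a dict with "color" (420x560x3 uint8, red, green, blue), "K" (3x3 intrinsics, pixels), "k1" (the pictures are not rectified: a ray, as slopes to the right and down, at radius r is drawn at 1 + k1 r^2 times it, then the intrinsics apply), "R" (3x3) and "t" (3): a world point X has camera coordinates R X + t; the wrist camera has in their place "hand_eye" (4x4, takes a point from camera to tool coordinates, whose origin is the TCP and whose axes are the flange's). Camera axes: x right, y down, z forward; pixel columns grow to the right and rows downward; lengths in mm; the calibration is good to about 2 mm. A picture is of the moment at which its call begins: read the wrist's pose just before it. There is no depth.
- manip.close_job(): hands the job in; it is judged then, once.
The state is a dict: "time": time; "joint_pos": joint angles; "joint_velocities": joint speeds; "joint_efforts": joint torques, N m; "position": TCP position; "tcp_rot": TCP orientation; "force": force on the tool from outside, world axes, zero at the start; "torque": the same for the moment, N m; "width": opening from 0.0 (shut) to 1.0 (fully open); "grasp_force": force on a finger pad.
Only numpy, scipy, OpenCV 4.12 (cv2) and the standard library are available. Lean on these libraries where they do the work, as an engineer would, in place of code of your own. Each camera call takes 0.05 s, during which the arm holds its last target. There are 200 camera calls.

### The job

Shoot the bolt on the lid of the glass case: lift the bolt's handle out of the notch it lies in, slide the bolt toward the end frame until it comes up softly against its rubber stop, and drop the handle all the way down into the other notch, then let go. Work gently: do not force the bolt or its handle against the notched rail or the stop (12 N is too much), and leave the other things around it where they are.

Things in the scene. Friction and masses are not known exactly. Their poses are not given: they have to be found in the camera images.
- case: Fixed flat plywood case, 240 mm (its x) by 380 mm (its y), 60 mm tall with the lid. Origin: centre of its underside on the table; x runs from the front edge (robot side) to the back, z up. On the lid near the front edge a barrel bolt lies along y: its axis is x = -92 mm, z = 78 mm. It is shot toward +y, into the staple on the darker end frame (y above 98 mm). Staple tops: z = 92 mm.
- handle_root (a point): Point on the bolt's axis from which the handle springs; case frame: x = -92 mm, y = -60 mm + bolt, z = 78 mm. The bolt is a 14 mm steel rod; the handle is a plain steel rod 12 mm thick, square to it, that sticks out over the case's front edge (x = -120 mm), its tip 78 mm from the axis. Beyond the edge there is only the table and a low wood block (28 mm).
- rail: Fixed steel rail along the lid's front edge, with the case's origin and axes; 6 mm thick (x = -120 to -114 mm), top at z = 84 mm. The handle lies across it in the start notch (y = -69 to -43 mm). The far notch, 16.5 mm long, is in a darker catch plate clamped on this rail, which also carries the rubber-faced stop. 12 N on rail, plate or rubber is forcing it.
- bolt_collar (a point): Centre of the front face of the bolt's 22 mm stop collar, on the axis, 28 mm beyond the handle toward +y. It meets the rubber, which yields about 1 mm per 8 N. At first touch the handle is 1.5 mm clear of the far notch's near wall and 3 mm of its far wall. The plate was clamped by eye: touch comes anywhere from bolt = 0.061 to 0.095, so it must be felt (or seen).
- bolt (a joint): Slide of the bolt along the case's +y, in m: 0 to 0.008 in the start notch, 0.061 to 0.095 when against the rubber stop, growing as it is shot. It slides with about 1.5 N of friction plus 8 N per m/s and stays where it is left.
- handle (a joint): Angle of the handle about the bolt's axis, in rad: 0 = level, fully down in a notch; 0.90 = highest (a stop). Resting on the top of the rail it stands at about 0.53; it must be above that to slide freely. It weighs about 100 g and falls back down by itself when let go.
- handle_grip (a point): Point on the handle's centre line 56 mm from the bolt's axis, the place to hold it: from above, pinch the 12 mm rod with the fingers closing along the case's y. Case frame: x = -92 - 56 cos(handle) mm, y = -60 mm + bolt, z = 78 + 56 sin(handle) mm. The pinched rod can turn between the pads.
- chock_lid: light wood block 70 x 45 x 30 mm lying on the case lid; origin under its centre
- paint_jar: reddish-brown paint jar with white cap, 68 mm across, 85 mm tall, standing on the case lid; origin under its centre
- putty_knife: flat putty knife 170 mm long lying on the case lid; origin on its underside
- chock_front: wood block 45 x 70 x 28 mm on the table close in front of the case; origin under its centre
- mix_cup: open white cup, 76 mm across, 85 mm tall, on the table; origin under its centre
- oil_bottle: amber bottle with paper label, 60 mm across, 170 mm tall, on the table; origin under its centre
- brush: paint brush 200 mm long lying on the table; origin on its underside

How it is judged:
By the outcome, as a careful person would: the job done as asked, in the order asked, and still so for the second after the job is handed in, with the robot touching nothing.
It also fails if it takes over 67 s, if anything falls off the work surface, if the arm or the gripper's body presses on something with over 40 N, if the wrist force passes 120 N, or if a joint passes its speed limit or range.

## Working session

There is one attempt and no reset: what is moved stays moved. The work goes in short steps, Python scripts to look and compute and a tool call to move; the robot and the scene stay as the last step left them, time stands still between calls to the robot, and variables do not carry over. Pictures are saved under pics/ and viewed, at most 12 in all, crops included, and the job is handed in when it is done.

Besides the shell and the picture viewer there is one more tool, called after "Request:" as name(argument=value, ...), one argument or row to a line, values as JSON. step_arm: Moves the arm, as the interface text tells. Its arguments: {"type":"object","properties":{"targets":{"type":"string"},"grip_force":{"type":"number"}},"required":["targets"]}

```bash
mkdir -p pics; cat > h.py <<'E'
import numpy as np, cv2
from bench import manip, imaging
E
python3 - <<'E'
from h import *
s=manip.observe(); print({k:np.round(v,3).tolist() for k,v in s.items()}, manip.grip_point_offset)
import pickle
for n in("scene","side"):
    c=imaging.read_camera(n); pickle.dump(c,open(n+".pkl","wb"))
    cv2.imwrite(f"pics/{n}0.png",cv2.resize(c["color"][:,:,::-1],(800,600),interpolation=cv2.INTER_CUBIC))
    print(n,c["K"],c["k1"],c["R"],c["t"])
E
```

```text
{'time': 0.0, 'joint_pos': [-74.661, 20.599, 86.599, 0.001, 72.908, -6.594], 'joint_velocities': [0.04, 0.078, 0.026, 0.008, -0.032, -0.059], 'joint_efforts': [-0.001, -51.538, -27.073, 0.067, 0.035, -0.0], 'position': [223.933, -555.896, 221.794], 'tcp_rot': [[0.928, 0.374, -0.0], [0.374, -0.928, 0.002], [0.0, -0.002, -1.0]], 'force': [-0.343, 0.041, -0.008], 'torque': [0.002, 0.002, 0.032], 'grasp_force': 0.0, 'width': 1.002} 18.700000000000003
scene [[503.37270254   0.         280.44286632]
 [  0.         503.37270254 207.33168719]
 [  0.           0.           1.        ]] -0.011166607104998023 [[ 0.80647921  0.5911205  -0.01295491]
 [ 0.38539307 -0.54216469 -0.74667907]
 [-0.448401    0.59718841 -0.6650583 ]] [-484.98888393 -158.64256154 1629.11030037]
side [[465.23617467   0.         276.29703802]
 [  0.         465.23617467 214.13329874]
 [  0.           0.           1.        ]] -0.08455573929389298 [[-0.72804827 -0.68529094 -0.01794565]
 [-0.51169263  0.56066677 -0.65101722]
 [ 0.45619774 -0.4647893  -0.75885079]] [436.02325437 358.61142029 993.43407831]
```

View pics/scene0.png

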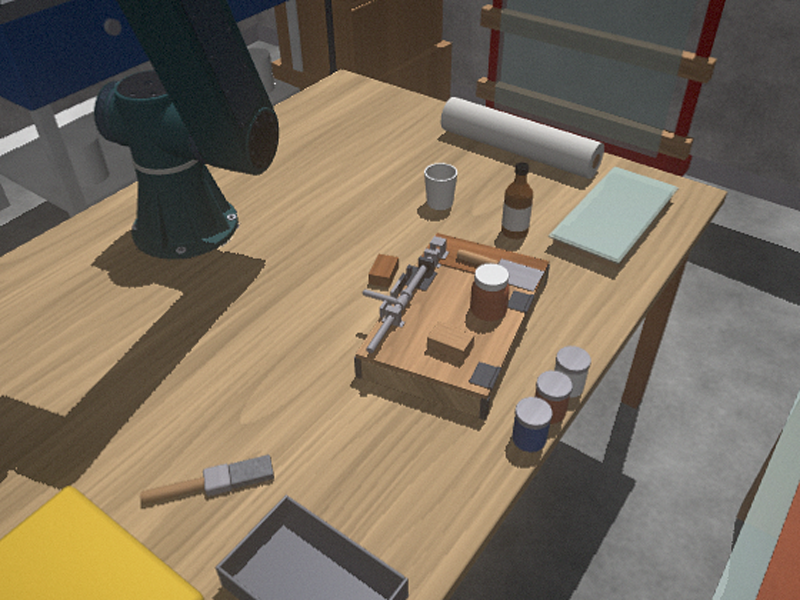

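View pics/side0.png

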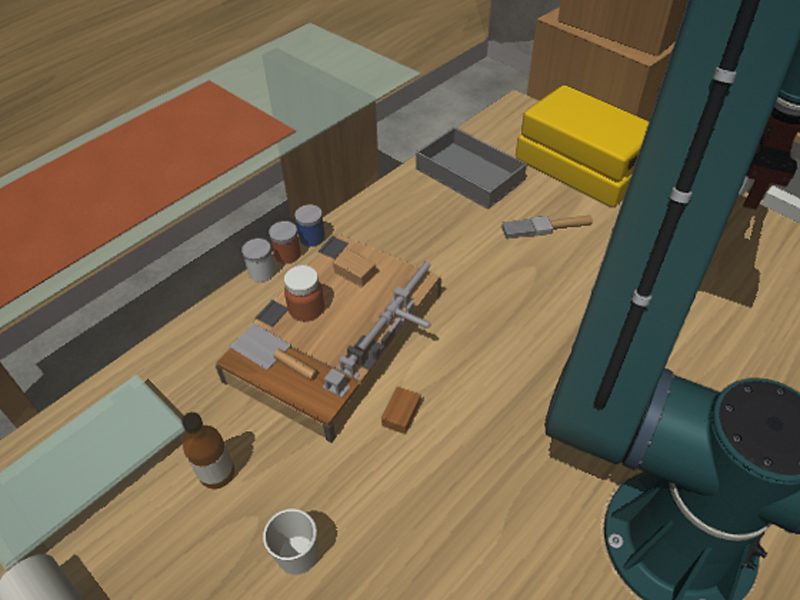

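The scene view shows the case at about (360–550, 235–415), with the bolt along its front edge. The handle tip is at (365, 294) in scene and (430, 325) in side. I'll enlarge both views to measure them.

```bash
python3 - <<'E'
import pickle,cv2
for n,(x,y,w,h) in {"scene":(245,160,145,135),"side":(148,160,165,150)}.items():
    c=pickle.load(open(n+".pkl","rb"))["color"][y:y+h,x:x+w,::-1]
    cv2.imwrite(f"pics/{n}_crop.png",cv2.resize(c,None,fx=4,fy=4,interpolation=cv2.INTER_CUBIC))
E
```

```text
(no output)
```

View pics/scene_crop.png

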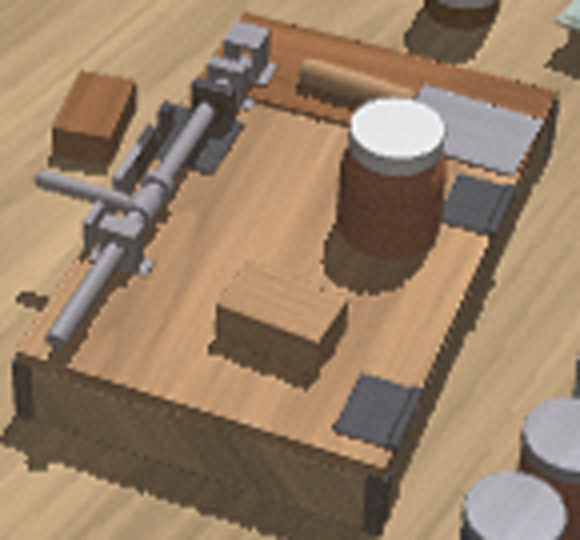

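View pics/side_crop.png

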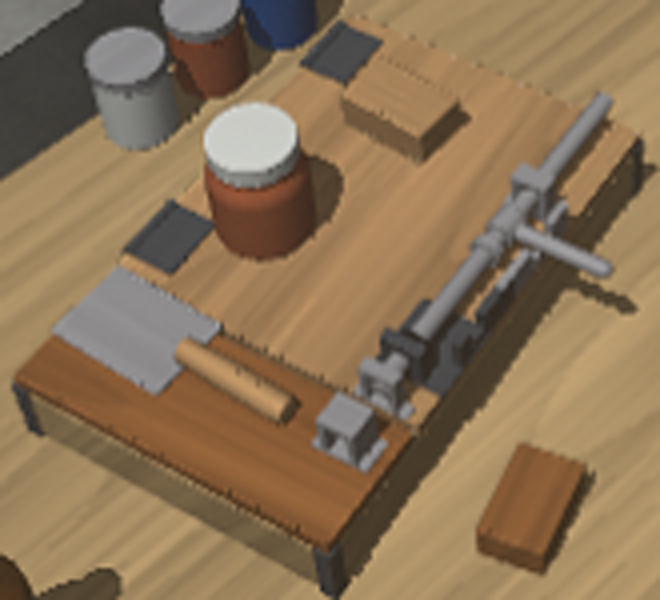

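Lid corners read from the crops. Scene: (18,357), (390,467), (557,95), (245,15). Side: (640,140), (345,17), (17,385), (330,545). The handle tip is at (41,180) in scene and (605,268) in side. Next is a least-squares fit of the case pose.

```bash
cat >> h.py <<'E'
import pickle
from scipy.optimize import least_squares
def proj(c,X):
    p=np.atleast_2d(X)@c["R"].T+c["t"]; s=p[:,:2]/p[:,2:]; s=s*(1+c["k1"]*(s**2).sum(1,keepdims=True))
    return s@c["K"][:2,:2].T+c["K"][:2,2]
def case2w(q,P):
    a=q[2]; return np.atleast_2d(P)@np.array([[np.cos(a),-np.sin(a),0],[np.sin(a),np.cos(a),0],[0,0,1]]).T+[q[0],q[1],0]
E
python3 - <<'E'
from h import *
sc,sd=[pickle.load(open(n+".pkl","rb")) for n in("scene","side")]
u=lambda P,o:np.array(P)/4.+o-0.375
C=[[-120,-190,60],[120,-190,60],[120,190,60],[-120,190,60]]
a=u([[18,357],[390,467],[557,95],[245,15],[41,180]],[245,160]); b=u([[640,140],[345,17],[17,385],[330,545],[605,268]],[148,160])
def f(q,full=True):
    P=case2w(q,C+[[-170,-60+q[3],78]])
    return np.concatenate([(proj(sc,P)-a).ravel(),(proj(sd,P)-b).ravel()])
r=least_squares(f,[600,0,0,0]); print(np.round(r.x,3),np.degrees(r.x[2]));print(np.round(r.fun.reshape(2,-1,2),2).tolist())
q=r.x; np.save("q.npy",q)
print(case2w(q,[[-92-56,-60+q[3],78],[-170,-60+q[3],78],[-148,20,115]]))
# handle tip triangulated freely
g=lambda X:np.concatenate([(proj(sc,X)-a[4]).ravel(),(proj(sd,X)-b[4]).ravel()])
t=least_squares(g,[500,0,78]);print(t.x,t.fun)
E
```

```text
[6.77192e+02 8.23110e+01 2.26000e-01 3.50900e+00] 12.961213886017429
[[[0.39, -1.3], [0.39, -0.07], [0.27, -1.91], [-0.65, -1.11], [-0.69, -0.67]], [[-0.54, -2.84], [0.84, -1.18], [-1.28, -1.68], [0.01, 0.22], [1.27, 0.73]]]
[[545.63335387  -5.93553738  78.        ]
 [524.1938672  -10.86994834  78.        ]
 [528.47718914  68.60615921 115.        ]]
[527.7604254  -11.15635836  77.70276855] [ 0.30323843 -0.01655442  0.2908303   0.00652096]
```

Request:
step_arm(
  targets="20 -17 0 0 0 0 0; 61 -52 0 0 0 1 0; 107 -90 0 0 0 2 0; 153 -129 0 0 0 3 0; 199 -168 0 0 0 4 0; 245 -206 0 0 0 5 0; 291 -245 0 0 0 6 0; 337 -284 0 0 0 7 0; 383 -323 0 0 0 8 0; 428 -361 0 0 0 9 0; 474 -400 0 0 0 9 0; 510 -430 0 0 0 9 0",
)

```text
time: 1.6
position: [536.0, 36.3, 222.6]
tcp_rot: [[0.974, 0.225, -0.001], [0.225, -0.974, 0.001], [-0.0, -0.001, -1.0]]
force: [0.0, -0.8, 0.8]
width: 0.997
grasp_force: 0.0
```

```bash
cat >> h.py <<'E'
def wrist(name):
    s=manip.observe(); c=imaging.read_camera("wrist"); H=np.array(c["hand_eye"])
    Rt=np.array(s["tcp_rot"]); R=Rt@H[:3,:3]; o=Rt@H[:3,3]+s["position"]
    c["R"]=R.T; c["t"]=-R.T@o; pickle.dump(c,open(name+".pkl","wb"))
    cv2.imwrite(f"pics/{name}.png",cv2.resize(c["color"][:,:,::-1],(800,600),interpolation=cv2.INTER_CUBIC))
    print(np.round(o,1),s["time"],np.round(s["position"],1),np.round(Rt,3).tolist(),s["force"],s["width"])
    return c
E
python3 -c "
from h import *
c=wrist('w1'); q=np.load('q.npy'); print(c['K'],c['k1'])
print(proj(c,case2w(q,[[-148,-60+q[3],78],[-92,-60+q[3],78],[-92,0,78],[-92,98,78]]))*800/560)"
```

```text
[605.7  51.8 385.7] 1.6 [536.   36.3 222.6] [[0.974, 0.225, -0.001], [0.225, -0.974, 0.001], [-0.0, -0.001, -1.0]] [ 0.03327408 -0.7691726   0.82727028] 0.9970314735624937
[[302.90858954   0.         275.00751777]
 [  0.         302.90858954 209.02762082]
 [  0.           0.           1.        ]] 0.0003690681101216074
[[451.8666553  283.28533   ]
 [454.92440169 204.84788589]
 [373.73807176 204.64493666]
 [232.93632209 204.28717601]]
```

View pics/w1.png

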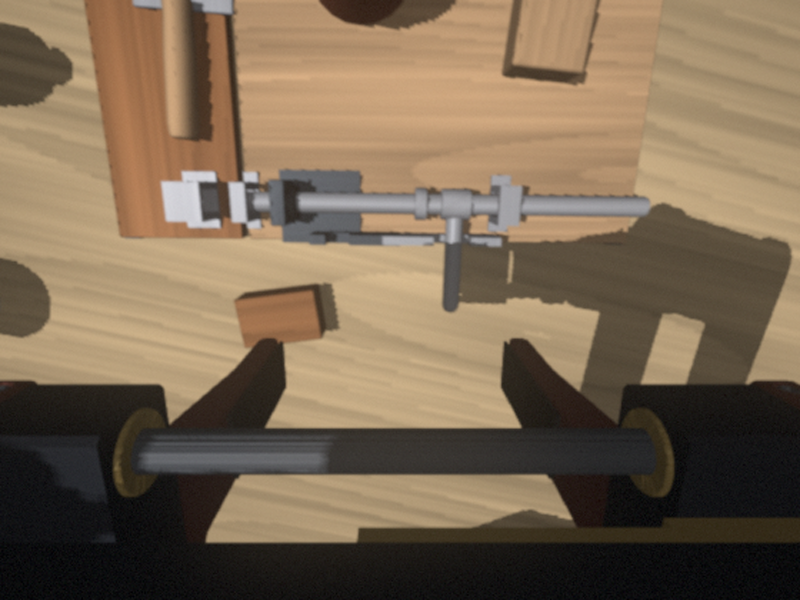

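The wrist view shows the handle from the root at (456,204) to the tip at (451,310), which matches the fit. The collar face is near x=416, and the dark stop block is near x=270–297 on the bolt axis. I'll enlarge that part.

```bash
python3 -c "
import cv2
im=cv2.imread('pics/w1.png') 
import pickle
c=pickle.load(open('w1.pkl','rb'))['color'][110:220,170:340,::-1]
c=cv2.resize(c,None,fx=4.6,fy=4.6,interpolation=cv2.INTER_CUBIC); c=cv2.convertScaleAbs(c,alpha=1.6,beta=10)
print(c.shape);cv2.imwrite('pics/w1c.png',c)"
```

```text
(506, 782, 3)
```

View pics/w1c.png

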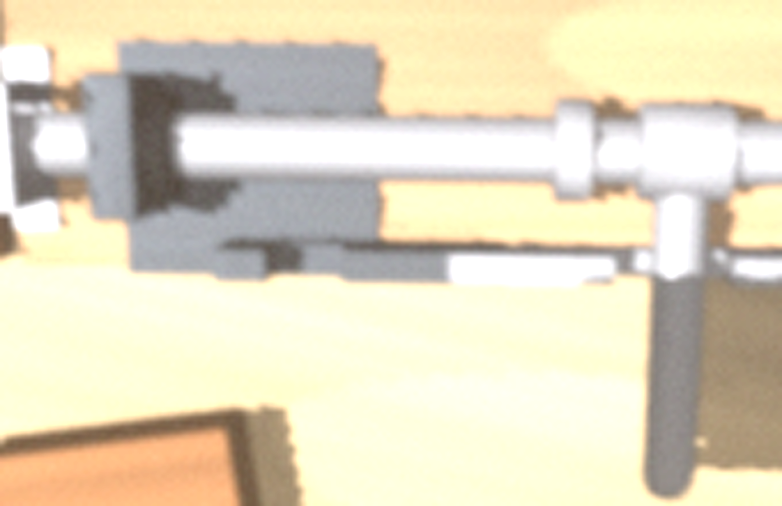

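Two readings agree. The far notch spans crop x≈265–340 and the rubber face is at ≈175, against the collar face at 555. That puts touch near bolt ≈ 0.0845, to be confirmed by feel. Now I'll go down around the handle.

Request:
step_arm(
  targets="1 22 30 0 0 0 0; 1 43 75 0 0 0 0; 1 43 115 0 0 0 0; 1 43 145 0 0 0 0; 1 43 160 0 0 0 0; 1 43 163 0 0 0 0; 1 43 163 0 0 0 0; 1 43 163 0 0 0 0.6; 1 43 163 0 0 0 0.7; 1 43 163 0 0 0 0.7",
  grip_force=8,
)

```text
time: 2.9
position: [547.5, -8.9, 60.1]
tcp_rot: [[0.975, 0.224, 0.001], [0.224, -0.975, 0.0], [0.001, 0.0, -1.0]]
force: [0.1, -0.9, 0.3]
width: 0.695
grasp_force: 0.0
```

```bash
python3 -c "
from h import *
c=wrist('w2')"
```

```text
[617.    6.6 223.4] 2.9 [547.5  -8.9  60.1] [[0.975, 0.224, 0.001], [0.224, -0.975, 0.0], [0.001, 0.0, -1.0]] [ 0.12732263 -0.90547791  0.28996086] 0.6952050140006203
```

View pics/w2.png

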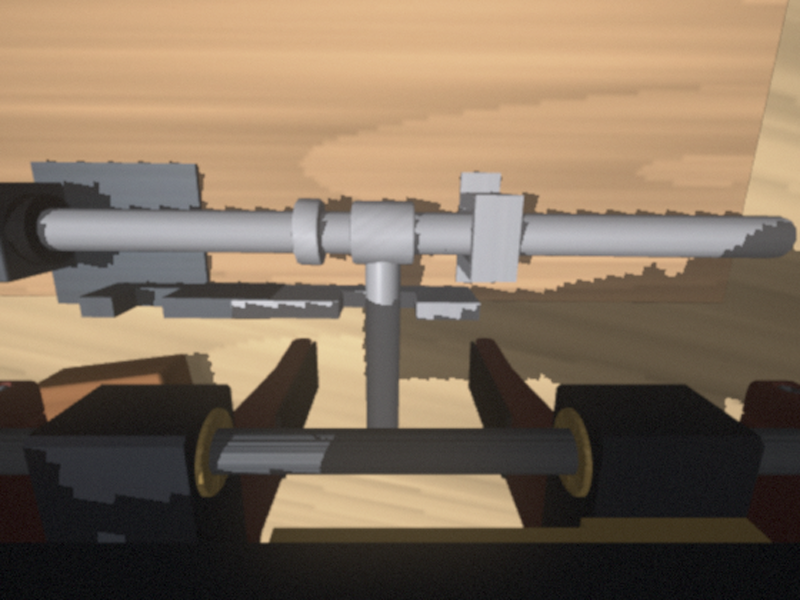

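The wrist view shows the rod between the fingers at x≈383, with the finger centre at about 393, so I'm roughly 3 mm off in tool y. The stop face is near x=45 and the collar at 297. I'll shift and pinch.

Request:
step_arm(
  targets="0 -3 0 0 0 0 0.75; 0 -3 0 0 0 0 0.8; 0 -3 0 0 0 0 0.87; 0 -3 0 0 0 0 1; 0 -3 0 0 0 0 1; 0 -3 0 0 0 0 1; 0 -3 0 0 0 0 1",
  grip_force=8,
)

```text
time: 3.82
position: [546.5, -5.9, 59.6]
tcp_rot: [[0.975, 0.224, -0.0], [0.224, -0.975, 0.0], [-0.0, -0.0, -1.0]]
force: [-0.5, 0.2, -0.6]
width: 0.133
grasp_force: 8.0
```

Request:
step_arm(
  targets="0.1 0 -3 0 0 0 1; 0.4 0 -6.7 0 0 0 1; 0.9 0 -10 0 0 0 1; 1.6 0 -13.3 0 0 0 1; 3.6 0 -19.7 0 0 0 1; 6.3 0 -25.9 0 0 0 1; 9.8 0 -31.6 0 0 0 1; 13.2 0 -36.1 0 0 0 1; 13.2 0 -36.1 0 0 0 1; 13.2 0 -36.1 0 0 0 1",
)

```text
time: 5.08
position: [559.5, -3.0, 96.0]
tcp_rot: [[0.975, 0.224, 0.0], [0.224, -0.975, -0.0], [0.0, 0.0, -1.0]]
force: [-1.1, -0.8, 1.9]
width: 0.133
grasp_force: 8.0
```

Request:
step_arm(
  targets="0 -2 0 0 0 0 1; 0 -6 0 0 0 0 1; 0 -12 0 0 0 0 1; 0 -18 0 0 0 0 1; 0 -24 0 0 0 0 1; 0 -30 0 0 0 0 1; 0 -36 0 0 0 0 1; 0 -42 0 0 0 0 1; 0 -48 0 0 0 0 1; 0 -52 0 0 0 0 1; 0 -54 0 0 0 0 1; 0 -54 0 0 0 0 1",
)

```text
time: 6.58
position: [547.6, 50.1, 95.8]
tcp_rot: [[0.975, 0.224, 0.001], [0.224, -0.975, 0.001], [0.001, -0.001, -1.0]]
force: [3.4, 1.3, -1.4]
width: 0.133
grasp_force: 8.0
```

```bash
python3 -c "
from h import *
c=wrist('w3')
im=c['color'][90:230,80:290,::-1]
cv2.imwrite('pics/w3c.png',cv2.convertScaleAbs(cv2.resize(im,None,fx=3.8,fy=3.8,interpolation=cv2.INTER_CUBIC),alpha=1.6,beta=15))"
```

```text
[617.1  65.5 259. ] 6.575 [547.6  50.1  95.8] [[0.975, 0.224, 0.001], [0.224, -0.975, 0.001], [0.001, -0.001, -1.0]] [ 3.4119391   1.25758728 -1.40238837] 0.13348534111824223
```

View pics/w3c.png

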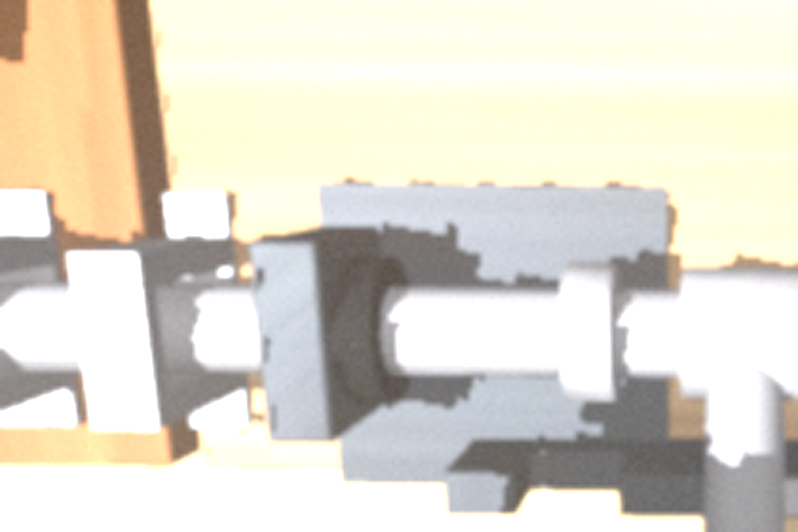

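The crop shows the collar face at x≈560, the rubber face at ≈400, and the notch's near wall at ≈620 with the handle at 741. That leaves about 24–27 mm until touch. I'll slide 20 mm and then feel for it.

Request:
step_arm(
  targets="0.2 -2 0 0 0 0 1; 0.4 -5 0 0 0 0 1; 0.6 -9 0 0 0 0 1; 0.8 -13 0 0 0 0 1; 0.8 -16 0 0 0 0 1; 0.8 -18 0 0 0 0 1; 0.8 -19 0 0 0 0 1; 0.8 -20 0 0 0 0 1; 0.8 -20 0 0 0 0 1; 0.8 -20 0 0 0 0 1",
)

```text
time: 7.88
position: [543.4, 69.4, 95.8]
tcp_rot: [[0.975, 0.224, -0.0], [0.224, -0.975, 0.0], [-0.0, -0.0, -1.0]]
force: [1.3, -0.3, 0.3]
width: 0.133
grasp_force: 8.0
```

```bash
python3 -c "
from h import *
c=wrist('w4')
im=c['color'][90:230,130:340,::-1]
cv2.imwrite('pics/w4c.png',cv2.convertScaleAbs(cv2.resize(im,None,fx=3.8,fy=3.8,interpolation=cv2.INTER_CUBIC),alpha=1.6,beta=15))"
```

```text
[613.1  84.9 258.9] 7.875 [543.4  69.4  95.8] [[0.975, 0.224, -0.0], [0.224, -0.975, 0.0], [-0.0, -0.0, -1.0]] [ 1.31032254 -0.29974345  0.26669337] 0.13274661978143773
```

View pics/w4c.png

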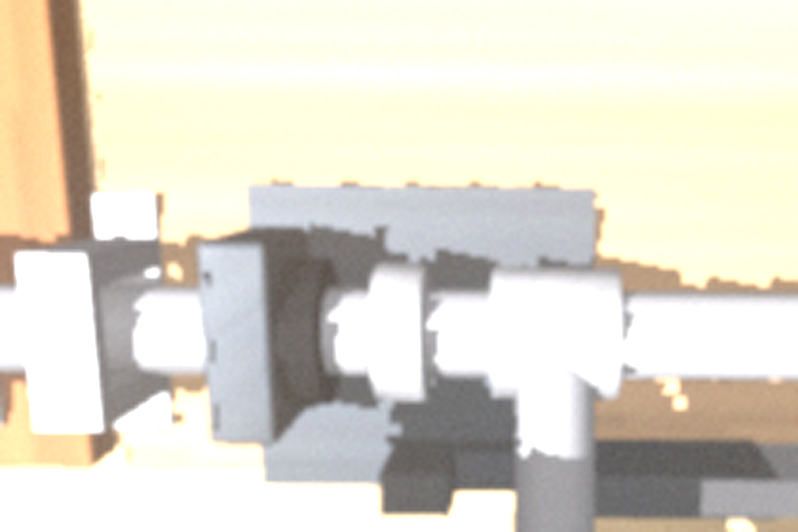

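The collar face is at 367 and the rubber face at about 332, so roughly 5 mm to go. I'll move 3.5 mm, then take small feeling steps.

Request:
step_arm(
  targets="0 -1 0 0 0 0 1; 0 -2 0 0 0 0 1; 0 -3 0 0 0 0 1; 0 -3.5 0 0 0 0 1; 0 -3.5 0 0 0 0 1; 0 -3.5 0 0 0 0 1",
)

```text
time: 8.68
position: [542.6, 72.8, 95.7]
tcp_rot: [[0.975, 0.224, -0.0], [0.224, -0.975, 0.0], [-0.0, -0.0, -1.0]]
force: [0.5, -1.2, 0.5]
width: 0.133
grasp_force: 8.0
```

Request:
step_arm(
  targets="0 -0.3 0 0 0 0 1; 0 -0.6 0 0 0 0 1; 0 -0.6 0 0 0 0 1",
)

```text
time: 9.05
position: [542.5, 73.3, 95.8]
tcp_rot: [[0.975, 0.224, -0.0], [0.224, -0.975, 0.0], [-0.0, -0.0, -1.0]]
force: [-0.4, -1.4, 1.4]
width: 0.131
grasp_force: 8.0
```

Request:
step_arm(
  targets="0 -0.3 0 0 0 0 1; 0 -0.5 0 0 0 0 1; 0 -0.5 0 0 0 0 1",
)

```text
time: 9.43
position: [542.5, 73.8, 95.8]
tcp_rot: [[0.975, 0.224, -0.0], [0.224, -0.975, 0.0], [-0.0, -0.0, -1.0]]
force: [0.4, -1.7, 0.5]
width: 0.133
grasp_force: 8.0
```

```bash
cat > f.py <<'E'
from h import *
s=manip.observe(); R=np.array(s["tcp_rot"]); print("tool-frame force",np.round(R.T@s["force"],2),"y progress",np.round(-R[:,1]@s["position"],2))
E
python3 f.py
```

```text
tool-frame force [ 0.04  1.74 -0.47] y progress -49.45
```

Request:
step_arm(
  targets="0 -0.3 0 0 0 0 1; 0 -0.5 0 0 0 0 1; 0 -0.5 0 0 0 0 1",
)

```text
time: 9.8
position: [542.4, 74.3, 95.8]
tcp_rot: [[0.975, 0.224, -0.0], [0.224, -0.975, 0.0], [-0.0, -0.0, -1.0]]
force: [0.5, -1.2, 0.5]
width: 0.135
grasp_force: 8.0
```

Request:
step_arm(
  targets="0 -0.3 0 0 0 0 1; 0 -0.5 0 0 0 0 1; 0 -0.5 0 0 0 0 1",
)

```text
time: 10.18
position: [542.3, 74.8, 95.8]
tcp_rot: [[0.975, 0.224, -0.0], [0.224, -0.975, 0.0], [-0.0, -0.0, -1.0]]
force: [-0.4, -1.5, 0.1]
width: 0.134
grasp_force: 8.0
```

Request:
step_arm(
  targets="0 -0.3 0 0 0 0 1; 0 -0.5 0 0 0 0 1; 0 -0.5 0 0 0 0 1",
)

```text
time: 10.55
position: [542.2, 75.3, 95.8]
tcp_rot: [[0.975, 0.224, -0.0], [0.224, -0.975, 0.0], [-0.0, -0.0, -1.0]]
force: [-1.0, -2.1, 0.6]
width: 0.133
grasp_force: 8.0
```

Request:
step_arm(
  targets="0 -0.3 0 0 0 0 1; 0 -0.5 0 0 0 0 1; 0 -0.5 0 0 0 0 1",
)

```text
time: 10.92
position: [542.0, 75.8, 95.7]
tcp_rot: [[0.975, 0.224, -0.0], [0.224, -0.975, 0.0], [-0.0, -0.0, -1.0]]
force: [0.8, -1.8, 1.5]
width: 0.134
grasp_force: 8.0
```

Request:
step_arm(
  targets="0 -0.3 0 0 0 0 1; 0 -0.5 0 0 0 0 1; 0 -0.5 0 0 0 0 1",
)

```text
time: 11.3
position: [542.0, 76.3, 95.8]
tcp_rot: [[0.975, 0.224, -0.0], [0.224, -0.975, 0.0], [-0.0, -0.0, -1.0]]
force: [-0.5, -1.9, 1.2]
width: 0.135
grasp_force: 8.0
```

Request:
step_arm(
  targets="0 -0.3 0 0 0 0 1; 0 -0.5 0 0 0 0 1; 0 -0.5 0 0 0 0 1",
)

```text
time: 11.68
position: [541.9, 76.7, 95.8]
tcp_rot: [[0.975, 0.224, -0.0], [0.224, -0.975, 0.0], [-0.0, -0.0, -1.0]]
force: [0.2, -1.5, 1.5]
width: 0.134
grasp_force: 8.0
```

Request:
step_arm(
  targets="0 -0.3 0 0 0 0 1; 0 -0.5 0 0 0 0 1; 0 -0.5 0 0 0 0 1",
)

```text
time: 12.05
position: [541.8, 77.1, 95.8]
tcp_rot: [[0.975, 0.224, 0.0], [0.224, -0.975, -0.0], [0.0, 0.0, -1.0]]
force: [-0.7, -2.0, 0.4]
width: 0.137
grasp_force: 8.0
```

Request:
step_arm(
  targets="0 -0.3 0 0 0 0 1; 0 -0.5 0 0 0 0 1; 0 -0.5 0 0 0 0 1",
)

```text
time: 12.42
position: [541.8, 77.2, 95.8]
tcp_rot: [[0.975, 0.224, 0.0], [0.224, -0.975, -0.001], [0.0, 0.001, -1.0]]
force: [-0.4, -4.1, 2.2]
width: 0.134
grasp_force: 8.0
```

```bash
python3 f.py; python3 -c "
from h import *
c=wrist('w5')
im=c['color'][90:230,160:370,::-1]
cv2.imwrite('pics/w5c.png',cv2.convertScaleAbs(cv2.resize(im,None,fx=3.8,fy=3.8,interpolation=cv2.INTER_CUBIC),alpha=2.2,beta=15))"
```

```text
tool-frame force [-1.27  3.95 -2.25] y progress -46.11
[611.4  92.9 259. ] 12.425 [541.8  77.2  95.8] [[0.975, 0.224, 0.0], [0.224, -0.975, -0.001], [0.0, 0.001, -1.0]] [-0.35380385 -4.1299525   2.24860561] 0.13414073819537384
```

View pics/w5c.png

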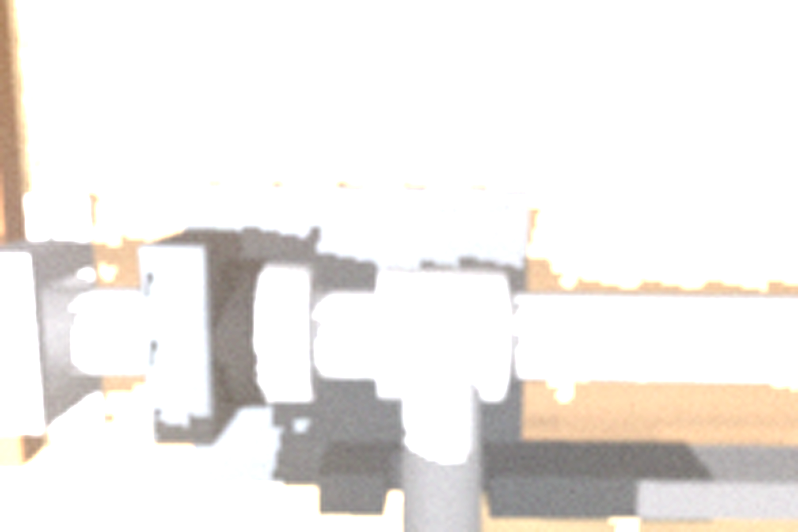

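The collar now sits against the rubber at x≈255, and the force along the bolt rose from 1.8 to 4 N. That is a soft touch. Now I'll lower the handle along its arc, in two parts.

Request:
step_arm(
  targets="-1.7 0 2 0 0 0 1; -3.4 0 4.5 0 0 0 1; -5.2 0 7.3 0 0 0 1; -6.9 0 10.2 0 0 0 1; -8.3 0 13.2 0 0 0 1; -9.6 0 16.4 0 0 0 1; -9.6 0 16.4 0 0 0 1",
)

```text
time: 13.35
position: [532.8, 75.3, 79.2]
tcp_rot: [[0.975, 0.224, 0.001], [0.224, -0.975, -0.0], [0.001, 0.0, -1.0]]
force: [0.6, -5.3, -0.2]
width: 0.133
grasp_force: 8.0
```

```bash
python3 f.py
```

```text
tool-frame force [-0.59  5.28  0.2 ] y progress -45.86
```

Request:
step_arm(
  targets="-1.1 0.2 3.2 0 0 0 1; -2 0.3 6.4 0 0 0 1; -2.7 0.3 9.7 0 0 0 1; -3.2 0.3 13 0 0 0 1; -3.5 0.3 16.3 0 0 0 1; -3.6 0.3 18 0 0 0 1; -3.6 0.3 19.2 0 0 0 1; -3.6 0.3 19.2 0 0 0 1",
)

```text
time: 14.35
position: [529.0, 74.5, 60.8]
tcp_rot: [[0.975, 0.224, 0.0], [0.224, -0.975, 0.0], [0.0, 0.0, -1.0]]
force: [0.4, -3.5, 7.3]
width: 0.131
grasp_force: 8.0
```

```bash
python3 f.py
```

```text
tool-frame force [-0.38  3.5  -7.28] y progress -45.86
```

The handle has reached the notch floor, with about 7 N upward on the tool. I'll ease up 1 mm, open, and rise clear.

Request:
step_arm(
  targets="0 0 -0.6 0 0 0 1; 0 0.2 -1 0 0 0 1; 0 0.2 -1 0 0 0 0.8; 0 0.2 -1 0 0 0 0.6; 0 0.2 -1 0 0 0 0.5; 0 0.2 -1 0 0 0 0.5",
)

```text
time: 15.1
position: [528.6, 74.5, 61.1]
tcp_rot: [[0.975, 0.224, -0.001], [0.224, -0.975, 0.0], [-0.0, -0.0, -1.0]]
force: [0.4, -0.7, -0.0]
width: 0.481
grasp_force: 0.0
```

Request:
step_arm(
  targets="0 0 -3 0 0 0 0.5; 0 0 -10 0 0 0 0.5; 0 0 -25 0 0 0 0.5; 0 0 -45 0 0 0 0.4; 0 0 -70 0 0 0 0.2; 0 0 -95 0 0 0 0; 0 0 -115 0 0 0 0; 0 0 -120 0 0 0 0; 0 0 -120 0 0 0 0; 0 0 -120 0 0 0 0",
)

```text
time: 16.35
position: [528.2, 74.2, 180.4]
tcp_rot: [[0.975, 0.224, -0.002], [0.224, -0.975, 0.0], [-0.001, -0.0, -1.0]]
force: [-0.1, 0.4, -1.2]
width: 0.998
grasp_force: 0.0
```

```bash
python3 f.py; python3 -c "
from h import *
a=wrist('w6')['color'][90:240,150:400,::-1]
sd=imaging.read_camera('side')['color'][195:300,215:325,::-1]
a=cv2.resize(a,(800,480),interpolation=cv2.INTER_CUBIC)[:,:]
a=cv2.convertScaleAbs(cv2.resize(a,(400,240)),alpha=1.2)
b=cv2.convertScaleAbs(cv2.resize(sd,(400,382),interpolation=cv2.INTER_CUBIC),alpha=1.3)
o=np.zeros((382,800,3),np.uint8); o[:240,:400]=a; o[:,400:]=b; cv2.imwrite('pics/end.png',o)"
```

```text
tool-frame force [-0.01 -0.38  1.21] y progress -45.78
[598.1  89.7 343.5] 16.35 [528.2  74.2 180.4] [[0.975, 0.224, -0.002], [0.224, -0.975, 0.0], [-0.001, -0.0, -1.0]] [-0.09812551  0.36945376 -1.21028916] 0.9983996212047334
```

View pics/end.png

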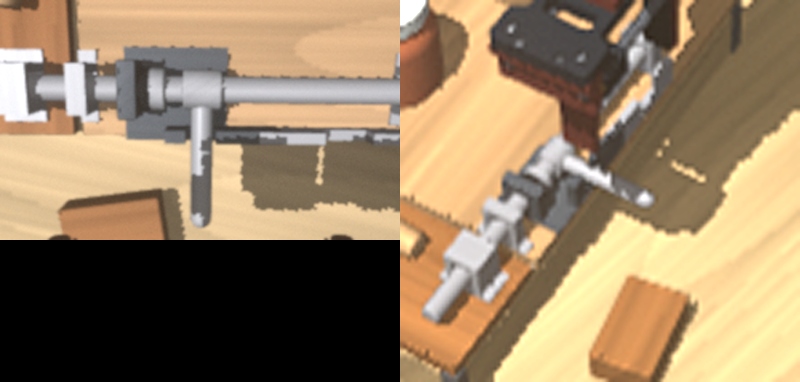

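The collar is seated against the stop block, the handle sticks out at the far notch, and the front block is undisturbed. I'll check that the handle is level by triangulating its tip.

```bash
python3 - <<'E'
from h import *
w,sd=[pickle.load(open(n+".pkl","rb")) for n in("w6","side")]
pw=[275.6,228.0];ps=[283.0,249.2]
g=lambda X:np.concatenate([(proj(w,X)-pw).ravel(),(proj(sd,X)-ps).ravel()])
t=least_squares(g,[500,80,78]);print("tip",t.x,t.fun)
q=np.load("q.npy"); a=q[2]; d=t.x[:2]-q[:2]; print("case xy",d[0]*np.cos(a)+d[1]*np.sin(a),-d[0]*np.sin(a)+d[1]*np.cos(a))
E
```

```text
tip [510.06995389  69.07558268  77.67131598] [ 0.05206899  0.04890966 -0.17412557  0.07256336]
case xy -165.83297028632353 24.586048259864327
```

The tip is at z ≈ 77.7, the same as it was lying level at the start, and bolt ≈ 0.085. I'm handing in.

```bash
python3 -c "
from h import *
print(manip.close_job())"
```

```text
the job is handed in; nothing more can be done
None
```

The bolt is shot: the collar came up softly against the rubber stop (highest sliding force read about 5 N, bolt ≈ 0.085), the handle lies level in the far notch (about 7 N read as it bottomed), the gripper is clear, the front block looks untouched (I did not re-check the other items), and I handed the job in at about 16 s.

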